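# Set the hall heating dial to its clip and lock it

### The arm

A 6-joint arm with a two-finger parallel gripper is mounted at the origin on the work surface. World frame = base frame: x ahead of the robot, y to its left, z up, the work surface at z = 0. Lengths are in mm, angles in degrees, forces in N, time in s.
With the tool pointing down it reaches from about 350 to 850 mm from the base axis. Payload 8.1 kg.
Tool frame: the origin (TCP) lies on the front face of the gripper's body, between the roots of the fingers; the fingertips stand 73 mm ahead of it and the grasp point (between the pads) lies 54 mm ahead of it; z points along the fingers, y is the direction in which the jaws open and shut (so a half turn about z gives the same grasp; the last joint's range is limited). The gripper opens to 85 mm and grips with 20 to 120 N. Pads are 22 mm wide; open, the fingers measure 114 mm over their backs; the gripper's body (76 mm by 85 mm) begins 54 mm behind the grasp point. The pads swing forward as they close: fully open they stand 13 mm farther back than shut.
Start: joints at [-70.783, 7.471, 85.268, -0, 87.261, -4.893], TCP at [245.114, -547.654, 303.892] pointing down, gripper open.
Joint ranges: [-169.43, 169.43], [-51.17, 129.36], [1.28, 143.12], [-76.62, 256.62], [0, 156.53], [-152.29, 152.29]. Speed limits (degrees/s): [136.94, 136.94, 159.86, 180, 180, 180].

### API

Orientations are given as [roll, pitch, yaw] about the fixed x, y, z axes, in that order (R = Rz(yaw) Ry(pitch) Rx(roll)).
In Python, from bench import r, imaging gives the robot as it stands.
- The arm moves only by the tool drive_tool, never from a script. Its argument "commands" is text: rows parted by semicolons, each of 7 numbers parted by spaces: the turn, a rotation vector about the tool's x, y, z in degrees, then the shift along the tool's x, y, z in cm, then the finger opening in cm, from 0 to 8.54. In form: rx ry rz dx dy dz fingers; .... A call has 1 to 12 rows; each row is the pose to reach, as a shift and turn from the pose measured when the call began, along the tool's axes at that moment; what a row does not reach only later rows make up. A row lasts 1/8 s, in which the tool goes at most 62.5 mm and 10.7 degrees, less where a joint would pass 70% of its speed; a pose out of reach is approached as far as the arm can. A call with a gripper value outside its range is refused whole. The fingers move at their own pace and stop on an object; "force" is the grip in N (left out, the last holds). Time passes only in rows, so rows that repeat a pose let the fingers close. It gives the time, the measured TCP pose, the force and the opening at its end, in the units of the state.
- r.sense(): the state, without advancing time (a new reading comes with each control period).
- imaging.snapshot(name): name is "scene" or "top" or "wrist"; returns a dict with "pixels" (480x640x3 uint8, red, green, blue), "fx", "fy", "cx", "cy" (pixels), "world_from_camera" (4x4, takes a point from camera to world coordinates); the wrist camera has in their place "hand_eye" (4x4, takes a point from camera to tool coordinates, whose origin is the TCP and whose axes are the flange's). Camera axes: x right, y up, looking along -z (the intrinsics and any distortion apply to the point x, -y, -z); pixel columns grow to the right and rows downward; lengths in mm; the calibration is good to about 2 mm. A picture is of the moment at which its call begins: read the wrist's pose just before it. There is no depth.
- r.hand_in(): hands the job in, once; it reports no verdict.
The state is a dict: "time": time; "joint_pos": joint angles; "qd": joint speeds; "joint_efforts": joint torques, N m; "tool_pos": TCP position; "tcp_rot": TCP orientation; "ft_force": force on the tool from outside, world axes, zero at the start; "wrist_torque": the same for the moment, N m; "finger_gap": finger opening in mm.
Only numpy, scipy, OpenCV 4.12 (cv2) and the standard library are available. Lean on these libraries where they do the work, as an engineer would, in place of code of your own. Each camera call takes 0.05 s, during which the arm holds its last target. There are 200 camera calls.

### The job

Gently turn the big aluminium dial of the hall heating console, under its steel coat-guard hoop, until its black pointer line stands at the small black clip on the scale, and leave it there. Then swing the lock ring round the dial by its tab, just as gently, from the open-circle mark until it rests at its stop by the filled black dot, without shifting the dial off the clip, moving the clip or disturbing the other things on the shelf.

Things in the scene. Friction and masses are not known exactly. Their poses are not given: they have to be found in the camera images.
- console: White wedge-shaped heating console, 185 mm deep (x), 190 mm wide (y), fixed. Origin at the centre of its underside; x points away from the user, up the slope; z up. Its top face slopes at 0.21 rad, 35 mm high at the user's side (-x), 75 mm at +x, so that the face normal leans towards -x.
- dial_centre (a point): Centre of the dial on the console's top face, 55 mm above the underside. FACE FRAME used below: origin here, the console's frame turned by -0.21 rad about the console's y, so z is the face normal. Face angles: counter-clockwise seen from above, 0 = up the slope (console +x), pi/2 = console +y.
- dial: Aluminium disc, 94 mm across, top 8 mm above the face, turns endlessly either way about the face normal, stays where left; too wide to grasp. Three lugs at 38 mm radius, 32 mm high above the face: a radial fin (18 x 8 mm) at the pointer, round pegs (10 mm across) at +-2.094 rad from it. Origin dial_centre, x along the pointer, z the face normal.
- pointer (a point): Outer end of the dial's black pointer line, 48 mm from the axis, 9 mm above the face.
- clip_mark (a point): Where the pointer's end must come: in line with the middle of the small black clip (8 mm wide, 7 mm radially, top 7.5 mm above the face) on the white scale ring just outside the dial; this point is 48 mm from the axis, 9 mm above the face. The clip is within 0.9 rad of straight up the slope. It is stiff.
- collar (a joint): Angle of the steel lock ring (59 to 68 mm radius, 7 mm high) around the scale, rad, counter-clockwise from above; 0 = tab at the open-circle mark, 1.3 = locked, against the stop stud by the filled black dot. Stays where left.
- tab (a point): Top of the lock ring's upright tab (15 mm radially by 10 mm, from 66 to 81 mm radius, 26 mm high above the face), at 74.5 mm radius. Face angle of the tab = pi - 0.65 + joint collar, so it moves along the low, user's side from face +y to -y.
- jar: Glass swing-top jar, 84 mm across, 116 mm high, bystander. Origin under its centre.
- bangle: Ring of black onyx beads, rigid, 75 mm across, 13 mm high, lying beside the console, bystander. Origin under its centre.
- incense: White ceramic incense holder, bar 100 x 30 x 8 mm with a 24 mm high cone, bystander beside the console. Origin under its centre.
- shoehorn: Folded aluminium shoehorn, about 130 x 34 x 11 mm, bystander. Origin under its centre.
- dish: White ceramic bowl, 100 mm across, 35 mm high, bystander. Origin under its centre.
- hoop_top (a point): Middle of the fixed steel guard hoop over the dial, 60 mm above the face. A round bar 7 mm thick along face y at face x = 0: straight from y = -67 to 67 mm at that height, legs down at y = -82 and 82 mm. The dial's lugs pass under it; a finger that reaches down beside it cannot, and must lift over it.

How it is judged (in metres and radians):
On the way, in this order (a step that is already met when the one before it is completed fails the run):
1. the dial's pointer stands at the clip (within 4 mm), the fingers off the dial, the lock ring not yet locked (distance between pointer and clip_mark below 0.004 m and contact force between the fingers and dial below 0.05 N and value of joint collar below 1.1 rad), for 0.2 s.
2. the lock ring is turned to its locked stop (value of joint collar above 1.23 rad), for 0.2 s.
At the end, for the whole second after the job is handed in: The pointer's end is within 4 mm of the clip mark (half the clip's width) and the lock ring is at its stop (joint above 1.23 of 1.3 rad) (distance between pointer and clip_mark below 0.004 m and value of joint collar above 1.23 rad); the robot touches nothing.
It fails at once if the clip is moved by more than 4 mm (distance of clip_mark from where it was at the start of the episode above 0.004 m).
It fails at once if any part of the console is pressed harder than 30 N (contact force between the fingers and console above 30 N).
It fails at once if a bystander is shifted by more than 20 mm (distance of any of jar, bangle, incense, shoehorn, dish from where it was at the start of the episode above 0.02 m).
It also fails if it takes over 64 s, if anything falls off the work surface, if the arm or the gripper's body presses on something with over 40 N, if the wrist force passes 120 N, or if a joint passes its speed limit or range.

## Working session

There is one attempt and no reset: what is moved stays moved. The work goes in short steps, Python scripts to look and compute and a tool call to move; the robot and the scene stay as the last step left them, time stands still between calls to the robot, and variables do not carry over. Pictures are saved under pics/ and viewed, about 8 in all and at most 12, crops included, and the job is handed in when it is done.

Besides the shell and the picture viewer there is one more tool, called by a JSON object that holds its "name" and its "arguments", one argument or row to a line. drive_tool: Moves the arm, as the interface text tells. Its arguments: {"type":"object","properties":{"commands":{"type":"string"},"force":{"type":"number"}},"required":["commands"]}

```bash
mkdir -p pics; ls; cat > s.py <<'E'
from bench import r, imaging
import cv2,sys,pickle
def snap(n,f):
    st=r.sense(); d=imaging.snapshot(n); d['state']=st
    pickle.dump(d,open(f'pics/{f}.pkl','wb')); cv2.imwrite(f'pics/{f}.png',d['pixels'][:,:,::-1]); return d
if __name__=='__main__':
    for a in sys.argv[1:]:
        n,f=a.split(':'); d=snap(n,f); print(n,{k:v for k,v in d.items() if k!='pixels' and k!='state'})
    print(r.sense())
E
python3 s.py top:t1 scene:s1
```

```text
pics
top {'fx': 573.701847772165, 'fy': 573.701847772165, 'cx': 323.8381477292751, 'cy': 241.17834671626096, 'world_from_camera': array([[-1.84340469e-02,  9.93263834e-01, -1.14399048e-01,
         3.69659420e+02],
       [-9.99703114e-01, -2.01340307e-02, -1.37224080e-02,
        -1.54971799e+01],
       [-1.59332855e-02,  1.14112125e-01,  9.93340100e-01,
         1.31555470e+03],
       [ 0.00000000e+00,  0.00000000e+00,  0.00000000e+00,
         1.00000000e+00]])}
scene {'fx': 470.87854484526304, 'fy': 470.87854484526304, 'cx': 317.66295296075083, 'cy': 232.4094981902643, 'world_from_camera': array([[-4.75300671e-01, -5.27093428e-01,  7.04458509e-01,
         1.31650099e+03],
       [ 8.79804571e-01, -2.89984574e-01,  3.76633594e-01,
         4.53377487e+02],
       [ 5.76100864e-03,  7.98800016e-01,  6.01569069e-01,
         7.81491946e+02],
       [ 0.00000000e+00,  0.00000000e+00,  0.00000000e+00,
         1.00000000e+00]])}
{'time': 0.1, 'joint_pos': array([-7.07832415e+01,  7.51038764e+00,  8.53256136e+01, -8.59505089e-04,
        8.72612714e+01, -4.89300408e+00]), 'qd': array([ 0.08112499, -0.09476807, -0.10801846,  0.08406868,  0.00569238,
       -0.04649589]), 'joint_efforts': array([ 1.88450547e-03, -5.70953715e+01, -5.01940870e+01, -1.87558439e-04,
        8.12741462e-03, -1.25879556e-04]), 'tool_pos': array([ 244.98015871, -547.28296337,  302.92865788]), 'tcp_rot': array([-1.79903009e+02, -7.44157425e-03,  2.41097981e+01]), 'ft_force': array([ 0.14379304,  0.10846983, -0.3093759 ]), 'wrist_torque': array([ 0.02278123, -0.02663298,  0.01174689]), 'finger_gap': 85.72252903888167}
```

View pics/t1.png

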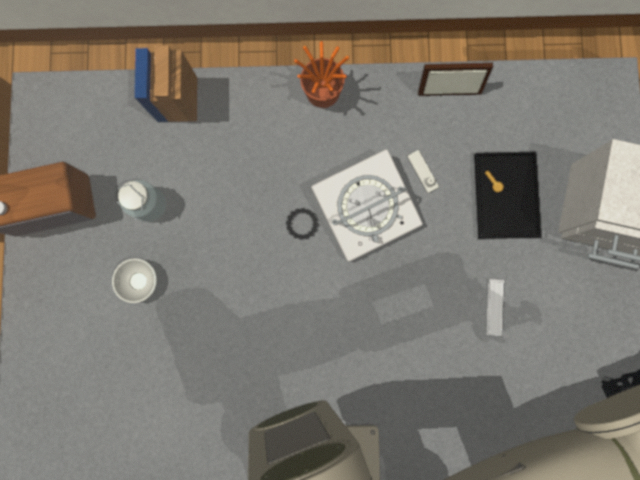

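View pics/s1.png

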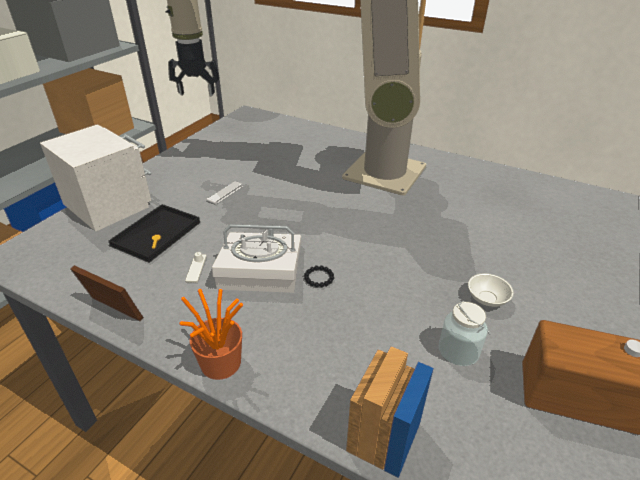

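Top view: console at about px (367,205), corners near (312,187), (389,150), (424,224), (349,260), so it's yawed about +26°. The bangle is at (302,223) and the incense at (423,171), both close to it. I'll fit the console pose next.

```bash
cat > h.py <<'E'
import numpy as np,pickle
from scipy.optimize import least_squares
from scipy.spatial.transform import Rotation as R
def cam(f):
    d=pickle.load(open(f'pics/{f}.pkl','rb')); 
    if 'hand_eye' in d:
        T=np.eye(4);T[:3,:3]=R.from_euler('xyz',d['state']['tcp_rot'],degrees=True).as_matrix();T[:3,3]=d['state']['tool_pos'];W=T@d['hand_eye']
    else: W=d['world_from_camera']
    return d,W
def proj(f,P):
    d,W=cam(f);p=(np.linalg.inv(W)@np.c_[np.atleast_2d(P),np.ones(len(np.atleast_2d(P)))].T)[:3]
    return np.c_[d['cx']+d['fx']*p[0]/-p[2], d['cy']+d['fy']*-p[1]/-p[2]]
def con(q,P): # console->world, q=x,y,yawdeg
    return R.from_euler('z',q[2],degrees=True).apply(np.atleast_2d(P))+[q[0],q[1],0]
def face(q,P): return con(q,R.from_euler('y',-0.21).apply(np.atleast_2d(P))+[0,0,55])
def pol(r,a,z): return np.array([r*np.cos(a),r*np.sin(a),z])
E
python3 - <<'E'
from h import *
C=np.array([[92.5,95,75],[92.5,-95,75],[-92.5,-95,35],[-92.5,95,35]])
uv=np.array([[312,187],[389,150],[424,224],[349,260]])
s=least_squares(lambda q:(proj('t1',con(q,C))-uv).ravel(),[400,-80,26]);print(s.x,s.fun)
from bench import imaging,r
d=imaging.snapshot('wrist');print(d['hand_eye'],d['fx'],d['cx'],d['cy'])
q=s.x;tgt=face(q,[0,0,0])[0]
st=r.sense();Rt=R.from_euler('xyz',st['tcp_rot'],degrees=True);print('dial',tgt,'tool delta',Rt.inv().apply(tgt-st['tool_pos']))
E
```

```text
[592.73434853 -99.46647013  25.30277685] [-0.23171389 -1.18359744 -0.28427348 -1.87321796  0.54983833  0.75193614
 -0.03336041  2.28230378]
[[ 1.38396378e-03  9.50694605e-01  3.10125542e-01  8.01812232e+01]
 [ 9.99998394e-01 -9.62613266e-04 -1.51167916e-03  8.40468622e-02]
 [-1.13861426e-03  3.10127136e-01 -9.50694411e-01 -6.91421598e+01]
 [ 0.00000000e+00  0.00000000e+00  0.00000000e+00  1.00000000e+00]] 335.07460164453533 322.6864895952059 244.66301972728616
dial [592.73434853 -99.46647013  55.        ] tool delta [ 500.2923731  -266.41706662  248.53279825]
```

{"name": "drive_tool", "arguments": {
  "commands": "0 0 0 44 -26.6 7 0;0 0 0 44 -26.6 7 0;0 0 0 44 -26.6 7 0;0 0 0 44 -26.6 7 0;0 0 0 44 -26.6 7 0;0 0 0 44 -26.6 7 0;0 0 0 44 -26.6 7 0;0 0 0 44 -26.6 7 0;0 0 0 44 -26.6 7 0;0 0 0 44 -26.6 7 0;0 0 0 44 -26.6 7 0;0 0 0 44 -26.6 7 0"
}}

```text
time: 1.65
tool_pos: [537.4, -126.2, 233.8]
tcp_rot: [-179.9, -0.0, 24.0]
ft_force: [-0.2, -0.2, 0.4]
finger_gap: 0.3
```

```bash
python3 s.py wrist:w1 | tail -1
```

```text
9.99781798e-03, -1.32118430e-02]), 'tool_pos': array([ 537.50723278, -126.0235218 ,  233.81361608]), 'tcp_rot': array([-1.79940397e+02, -1.60428685e-02,  2.39983213e+01]), 'ft_force': array([-0.48332388, -0.07041055,  0.55634207]), 'wrist_torque': array([-0.0348667 , -0.03489399,  0.02717568]), 'finger_gap': 0.15384832257342426}
```

View pics/w1.png

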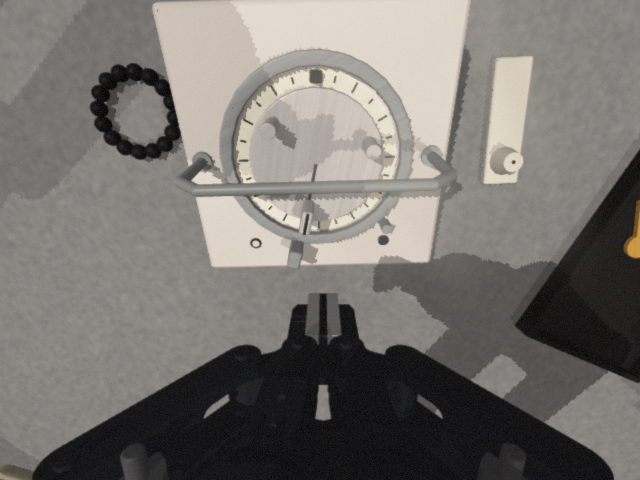

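The clip is at (316,76), almost straight up the slope. The fin and pointer are at about (307,225), on the user's side. The pegs are at (270,128) and (373,149), and the tab is near (295,262). I'll crop for detail.

```bash
python3 - <<'E'
import cv2
im=cv2.imread('pics/w1.png')[40:280,150:470];cv2.imwrite('pics/w1c.png',cv2.resize(im,None,fx=2.5,fy=2.5,interpolation=cv2.INTER_CUBIC))
E
```

```text
(no output)
```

View pics/w1c.png

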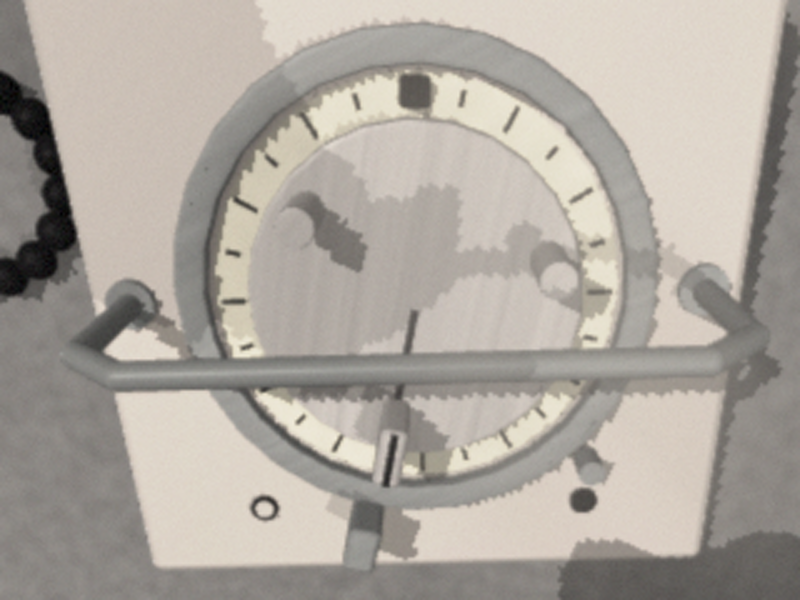

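Crop: clip at (414,92), peg tops (293,228) and (560,275), fin top line (393,432)–(385,485), tab top (363,550), hoop leg feet (130,300) and (705,287).

```bash
cat > fit.py <<'E'
from h import *
px=lambda l:np.array(l)/2.5+[150,40]
uv=px([[414,92],[293,228],[560,275],[385,485],[363,550],[130,300],[705,287],[155,568],[700,555]])
t=2.0944
def model(v):
    q=v[:3];c,d,k=v[3:]
    F=face(q,[pol(51.5,c,7.5),pol(38,d+a,32) if 0 else pol(38,d-t,32),pol(38,d+t,32),pol(47,d,32),pol(74.5,np.pi-.65+k,26),[0,82,0],[0,-82,0]])
    return np.r_[F,con(q,[[-92.5,95,35],[-92.5,-95,35]])]
s=least_squares(lambda v:(proj('w1',model(v))-uv).ravel(),[592,-99,25.3,0,3.1,.5],loss='soft_l1')
print(s.x.round(3));print((proj('w1',model(s.x))-uv).round(1))
E
python3 fit.py
```

```text
[ 5.95922e+02 -9.55540e+01  2.54800e+01 -2.30000e-02  2.93500e+00
  4.00000e-01]
[[ 0.   0.1]
 [-0.  -1.3]
 [ 0.  -0.1]
 [ 0.5  0.4]
 [-0.2  1.3]
 [ 0.5 -0.7]
 [-0.8 -1.3]
 [-2.1  1.5]
 [ 1.   1.6]]
```

```bash
cat > m.py <<'E'
from h import *
import sys
from bench import r
Q=[595.9,-95.6,25.5]; 
def tcp(x,y,z,tilt=22,yaw=0):
    "pose with tip (73 mm ahead) at face point; yaw about world z on top of console yaw"
    th=np.radians(tilt)
    M=np.c_[[np.cos(th),0,np.sin(th)],[0,-1,0],[np.sin(th),0,-np.cos(th)]]
    Rm=R.from_euler('z',Q[2]+yaw,degrees=True)*R.from_matrix(M)
    return face(Q,[x,y,z])[0]-Rm.apply([0,0,73]),Rm
def rows(pts,tilt=22,fing=0):
    st=r.sense();R0=R.from_euler('xyz',st['tcp_rot'],degrees=True);p0=st['tool_pos'];o=[]
    for p in pts:
        P,Rm=tcp(*p[:3],tilt,*(p[3:]))
        o.append(' '.join('%g'%round(v,2) for v in [*(R0.inv()*Rm).as_rotvec(degrees=True).round(1),*(R0.inv().apply(P-p0)/10),fing]))
    print(';'.join(o))
def tipnow():
    st=r.sense();Rm=R.from_euler('xyz',st['tcp_rot'],degrees=True);w=Rm.apply([0,0,73])+st['tool_pos']
    c=R.from_euler('z',-Q[2],degrees=True).apply(w-[Q[0],Q[1],0])-[0,0,55]
    print('tip face',R.from_euler('y',0.21).apply(c).round(1),'F',st['ft_force'].round(1),'t',st['time'])
def sim(cs,ang,fin=False,rad=38):
    "lug angle after fixed-orientation block 22x15 visits centres cs, pushing clockwise"
    n=np.linspace(-1,1,41);e=np.r_[np.c_[11*n,7.5+0*n],np.c_[11*n,-7.5+0*n],np.c_[11+0*n,7.5*n],np.c_[-11+0*n,7.5*n]]
    for c in cs:
        while 1:
            p=e+np.array(c)[:2];u=np.array([np.cos(ang),np.sin(ang)])
            a=p@u; b=p@np.array([-u[1],u[0]])
            hit=((abs(a-38)<9)&(abs(b)<4)).any() if fin else (np.hypot(a-38,b)<5).any()
            if not hit: break
            ang-=.005
    return ang
E
python3 - <<'E'
from m import *
tipnow()
arc=lambda r0,a0,r1,a1,n:[(ra*np.cos(a),ra*np.sin(a)) for ra,a in zip(np.linspace(r0,r1,n),np.linspace(a0,a1,n))]
A=arc(48,3.31,46,1.96,24); print('A end',A[-1]); f=[sim(A[:k],2.935,True) for k in (1,8,16,24)];print(f)
pb=f[-1]+2.0944
s=np.arctan2(-40,-20)+2*np.pi
for a1 in (2.6,2.5,2.45,2.4,2.35,2.3):
    B=arc(44.7,s,42,a1,40);print(a1,B[-1],sim(B[:1],pb)-pb,sim(B,pb)-2.0944)
rows([(-47.6,-8,80),(-47.6,-8,50),(-47.6,-8,18)])
E
```

```text
tip face [-42.3  -2.2 117.2] F [-0.5 -0.1  0.6] t 1.7
A end (np.float64(-17.454781180255107), np.float64(42.55972995625574))
[2.935, 2.5450000000000084, 2.050000000000019, 1.620000000000028]
2.6 (np.float64(-35.98932764149579), np.float64(21.651057616501493)) 0.0 0.05000000000006155
2.5 (np.float64(-33.648031852971215), np.float64(25.135830052366174)) 0.0 -0.03999999999993653
2.45 (np.float64(-32.349712669986914), np.float64(26.786117489649154)) 0.0 -0.07999999999993568
2.4 (np.float64(-30.97053605273231), np.float64(28.36945358314834)) 0.0 -0.11999999999993483
2.35 (np.float64(-29.513949224489266), np.float64(29.88188081721546)) 0.0 -0.16499999999993387
2.3 (np.float64(-27.98359289375261), np.float64(31.31961891142225)) 0.0 -0.204999999999933
0.2 22 -1.5 -2.46 0.64 4.28 0;0.2 22 -1.5 -1.84 0.62 7.21 0;0.2 22 -1.5 -1.17 0.61 10.34 0
```

{"name": "drive_tool", "arguments": {
  "commands": "0.2 11 -0.8 -2 0.6 2 0;0.2 22 -1.5 -2.46 0.64 4.28 0;0.2 22 -1.5 -2.46 0.64 4.28 0;0.2 22 -1.5 -1.84 0.62 7.2 0;0.2 22 -1.5 -1.5 0.62 8.8 0;0.2 22 -1.5 -1.17 0.61 10.3 0;0.2 22 -1.5 -1.17 0.61 10.3 0;0.2 22 -1.5 -1.17 0.61 10.3 0"
}}

```text
time: 2.7
tool_pos: [529.8, -136.3, 131.5]
tcp_rot: [179.9, -22.0, 25.5]
ft_force: [0.8, 0.2, 0.9]
finger_gap: 0.1
```

```bash
python3 s.py wrist:w2 >/dev/null; python3 - <<'E'
from m import *
tipnow()
arc=lambda r0,a0,r1,a1,n:[(ra*np.cos(a),ra*np.sin(a),18) for ra,a in zip(np.linspace(r0,r1,n),np.linspace(a0,a1,n))]
A=arc(48,3.31,46,1.96,24)
rows(A[1:12]);rows(A[12:])
E
```

```text
tip face [-46.8  -8.5  19.2] F [-0.4 -0.1  0.8] t 2.75
0.1 -0 0 -0.1 -0.31 0.1 0;0.1 -0 0 -0.11 -0.59 0.1 0;0.1 -0 0 -0.11 -0.88 0.1 0;0.1 -0 0 -0.09 -1.15 0.11 0;0.1 -0 0 -0.05 -1.43 0.11 0;0.1 -0 0 -0 -1.71 0.12 0;0.1 -0 0 0.07 -1.98 0.13 0;0.1 -0 0 0.15 -2.24 0.15 0;0.1 -0 0 0.24 -2.5 0.16 0;0.1 -0 0 0.36 -2.75 0.18 0;0.1 -0 0 0.48 -3 0.2 0
0.1 -0 0 0.62 -3.24 0.23 0;0.1 -0 0 0.77 -3.46 0.25 0;0.1 -0 0 0.94 -3.68 0.28 0;0.1 -0 0 1.12 -3.89 0.31 0;0.1 -0 0 1.3 -4.08 0.35 0;0.1 -0 0 1.5 -4.27 0.38 0;0.1 -0 0 1.71 -4.44 0.42 0;0.1 -0 0 1.93 -4.6 0.46 0;0.1 -0 0 2.16 -4.74 0.5 0;0.1 -0 0 2.39 -4.87 0.54 0;0.1 -0 0 2.63 -4.99 0.58 0;0.1 -0 0 2.88 -5.09 0.62 0
```

View pics/w2.png

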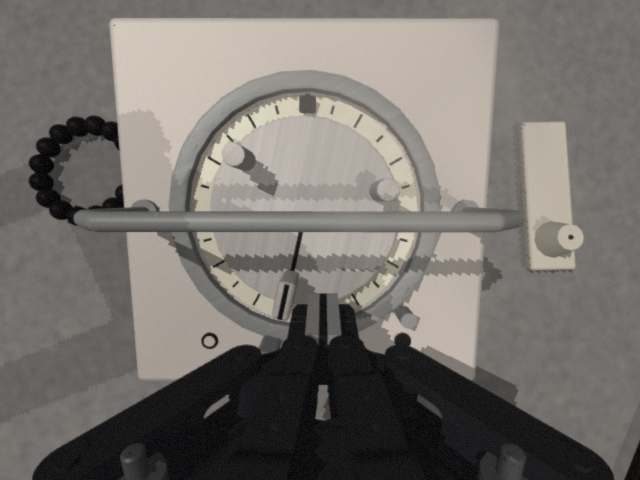

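The fin is at (285,300) and the fingertips are just right of it at (323,300), as planned. I'll push it clockwise.

{"name": "drive_tool", "arguments": {
  "commands": "0 0 0 -0.1 -0.3 0.1 0;0 0 0 -0.1 -0.6 0.1 0;0 0 0 -0.1 -0.9 0.1 0;0 0 0 -0.1 -1.15 0.1 0;0 0 0 -0.05 -1.45 0.1 0;0 0 0 0 -1.7 0.1 0;0 0 0 0.05 -2 0.15 0;0 0 0 0.15 -2.25 0.15 0;0 0 0 0.25 -2.5 0.15 0;0 0 0 0.35 -2.75 0.2 0;0 0 0 0.5 -3 0.2 0"
}}

```text
time: 4.12
tool_pos: [521.7, -106.8, 131.5]
tcp_rot: [179.9, -22.0, 25.5]
ft_force: [0.8, -1.7, -0.7]
finger_gap: -0.4
```

```bash
python3 - <<'E'
from m import *
tipnow()
arc=lambda r0,a0,r1,a1,n:[(ra*np.cos(a),ra*np.sin(a),18) for ra,a in zip(np.linspace(r0,r1,n),np.linspace(a0,a1,n))]
A=arc(48,3.31,46,1.96,24)
rows(A[12:])
E
```

```text
tip face [-41.6  21.7  17.9] F [ 0.8 -1.7 -0.7] t 4.125
0.1 -0 0 0.13 -0.22 0.02 0;0.1 -0 0 0.28 -0.45 0.04 0;0.1 -0 0 0.44 -0.66 0.07 0;0.1 -0 0 0.62 -0.87 0.1 0;0.1 -0 0 0.81 -1.07 0.14 0;0.1 -0 0 1.01 -1.25 0.17 0;0.1 -0 0 1.22 -1.42 0.21 0;0.1 -0 0 1.44 -1.58 0.25 0;0.1 -0 0 1.66 -1.73 0.29 0;0.1 -0 0 1.9 -1.86 0.33 0;0.1 -0 0 2.14 -1.97 0.37 0;0.1 -0 0 2.39 -2.07 0.41 0
```

{"name": "drive_tool", "arguments": {
  "commands": "0 0 0 0.15 -0.2 0 0;0 0 0 0.3 -0.45 0.05 0;0 0 0 0.45 -0.65 0.05 0;0 0 0 0.6 -0.85 0.1 0;0 0 0 0.8 -1.05 0.15 0;0 0 0 1 -1.25 0.15 0;0 0 0 1.2 -1.4 0.2 0;0 0 0 1.45 -1.6 0.25 0;0 0 0 1.65 -1.75 0.3 0;0 0 0 1.9 -1.85 0.35 0;0 0 0 2.15 -1.95 0.35 0;0 0 0 2.4 -2.05 0.4 0"
}}

```text
time: 5.62
tool_pos: [534.3, -77.9, 136.8]
tcp_rot: [179.9, -22.0, 25.5]
ft_force: [-1.4, -1.8, -0.8]
finger_gap: -0.0
```

```bash
python3 - <<'E'
from m import *
tipnow()
rows([(-24,42,18),(-28,40,50),(-38,0,50),(-24,-40,50),(-20,-41,18)])
E
```

```text
tip face [-17.2  42.4  18.1] F [-1.4 -1.8 -0.8] t 5.625
0.1 -0 0 -0.67 0.04 -0.11 0;0.1 -0 0 -0.51 0.25 -3.33 0;0.1 -0 0 -1.5 4.25 -3.5 0;0.1 -0 0 -0.12 8.25 -3.25 0;0.1 -0 0 -0.28 8.34 -0.03 0
```

{"name": "drive_tool", "arguments": {
  "commands": "0 0 0 -0.7 0.05 -0.1 0;0 0 0 -0.6 0.2 -1.7 0;0 0 0 -0.5 0.25 -3.3 0;0 0 0 -1.5 4.25 -3.5 0;0 0 0 -1.5 4.25 -3.5 0;0 0 0 -0.1 8.25 -3.25 0;0 0 0 -0.1 8.25 -3.25 0;0 0 0 -0.1 8.25 -3.25 0"
}}

```text
time: 6.62
tool_pos: [557.7, -157.6, 166.9]
tcp_rot: [180.0, -22.0, 25.5]
ft_force: [-0.2, 0.7, -0.2]
finger_gap: 0.0
```

```bash
python3 s.py wrist:w3 >/dev/null; python3 -c "
from m import *
tipnow();rows([(-20,-41,18)])"
```

```text
tip face [-23.9 -39.3  50.2] F [ 0.4  0.8 -0.1] t 6.675
0 -0 0 -0.18 0.17 3.24 0
```

View pics/w3.png

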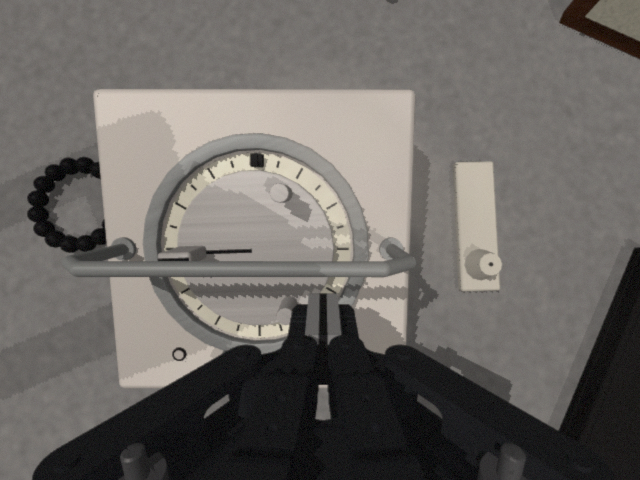

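Fin now points left, with its tip at (160,257). Peg A's top is at (280,191), and peg B is just visible at (288,303) beside the fingers.

```bash
python3 -c "
from m import *
for d in (1.55,1.6,1.65): print(d,proj('w3',face(Q,[pol(47,d,32),pol(38,d-2.0944,32),pol(38,d+2.0944,32),pol(51.5,-.023,7.5)])).round(0).tolist())
arc=lambda r0,a0,r1,a1,n:[(ra*np.cos(a),ra*np.sin(a)) for ra,a in zip(np.linspace(r0,r1,n),np.linspace(a0,a1,n))]
s=np.arctan2(-41,-20)+2*np.pi
B=arc(45.6,s,42,2.6,24)
print([(k,round(sim(B[:k],1.6+2.0944)-2.0944,3)) for k in (1,4,8,24)],B[-1])"
```

```text
1.55 [[156.0, 253.0], [283.0, 192.0], [282.0, 317.0], [255.0, 159.0]]
1.6 [[156.0, 258.0], [280.0, 190.0], [285.0, 315.0], [255.0, 159.0]]
1.65 [[157.0, 262.0], [276.0, 189.0], [288.0, 313.0], [255.0, 159.0]]
[(1, 1.6), (4, 1.6), (8, 1.395), (24, 0.05)] (np.float64(-35.98932764149579), np.float64(21.651057616501493))
```

{"name": "drive_tool", "arguments": {
  "commands": "0 0 0 -0.1 0.2 1.6 0;0 0 0 -0.2 0.2 3.2 0;0 0 0 -0.2 0.2 3.2 0;0 0 0 -0.2 0.2 3.2 0"
}}

```text
time: 7.18
tool_pos: [567.4, -154.5, 135.9]
tcp_rot: [-180.0, -22.0, 25.5]
ft_force: [-0.2, 0.3, 0.2]
finger_gap: -0.4
```

```bash
cat > b.py <<'E'
from m import *
tipnow()
s=np.arctan2(-41,-20)+2*np.pi
B=[(ra*np.cos(a),ra*np.sin(a),18) for ra,a in zip(np.linspace(45.6,42,24),np.linspace(s,2.6,24))]
rows(B[1:12]);rows(B[12:])
E
python3 b.py
```

```text
tip face [-20.4 -40.9  17.9] F [-0.2  0.3  0.2] t 7.175
-0 0 0 -0.23 -0.16 -0.05 0;-0 0 0 -0.5 -0.35 -0.1 0;-0 0 0 -0.75 -0.55 -0.14 0;-0 0 0 -0.98 -0.78 -0.18 0;-0 0 0 -1.2 -1.01 -0.22 0;-0 0 0 -1.39 -1.27 -0.25 0;-0 0 0 -1.57 -1.53 -0.28 0;-0 0 0 -1.73 -1.81 -0.31 0;-0 0 0 -1.87 -2.1 -0.34 0;-0 0 0 -1.99 -2.39 -0.36 0;-0 0 0 -2.08 -2.7 -0.37 0
-0 0 0 -2.15 -3 -0.39 0;-0 0 0 -2.21 -3.31 -0.39 0;-0 0 0 -2.23 -3.63 -0.4 0;-0 0 0 -2.24 -3.94 -0.4 0;-0 0 0 -2.22 -4.25 -0.4 0;-0 0 0 -2.19 -4.56 -0.39 0;-0 0 0 -2.13 -4.86 -0.38 0;-0 0 0 -2.05 -5.16 -0.37 0;-0 0 0 -1.95 -5.45 -0.35 0;-0 0 0 -1.82 -5.73 -0.33 0;-0 0 0 -1.68 -6 -0.3 0;-0 0 0 -1.53 -6.26 -0.27 0
```

{"name": "drive_tool", "arguments": {
  "commands": "0 0 0 -0.25 -0.15 -0.05 0;0 0 0 -0.5 -0.35 -0.1 0;0 0 0 -0.75 -0.55 -0.15 0;0 0 0 -1 -0.8 -0.2 0;0 0 0 -1.2 -1 -0.2 0;0 0 0 -1.4 -1.25 -0.25 0;0 0 0 -1.55 -1.55 -0.3 0;0 0 0 -1.75 -1.8 -0.3 0;0 0 0 -1.85 -2.1 -0.35 0;0 0 0 -2 -2.4 -0.35 0;0 0 0 -2.1 -2.7 -0.35 0"
}}

```text
time: 8.55
tool_pos: [537.0, -139.0, 131.4]
tcp_rot: [-180.0, -22.0, 25.5]
ft_force: [2.1, -0.4, 0.7]
finger_gap: -0.1
```

```bash
python3 b.py
```

```text
tip face [-41.7 -13.8  17.8] F [ 2.1 -0.4  0.7] t 8.55
-0 -0 0 1.86 2.55 0.31 0;-0 -0 0 1.6 2.37 0.26 0;-0 -0 0 1.35 2.16 0.22 0;-0 -0 0 1.12 1.94 0.18 0;-0 -0 0 0.9 1.7 0.14 0;-0 -0 0 0.7 1.44 0.11 0;-0 -0 0 0.53 1.18 0.07 0;-0 -0 0 0.37 0.9 0.05 0;-0 -0 0 0.23 0.61 0.02 0;-0 -0 0 0.11 0.32 0 0;-0 -0 0 0.02 0.02 -0.02 0
-0 -0 0 -0.06 -0.29 -0.03 0;-0 -0 0 -0.11 -0.6 -0.04 0;-0 -0 0 -0.14 -0.91 -0.04 0;-0 -0 0 -0.14 -1.23 -0.04 0;-0 -0 0 -0.13 -1.54 -0.04 0;-0 -0 0 -0.09 -1.85 -0.03 0;-0 -0 0 -0.03 -2.15 -0.02 0;-0 -0 0 0.05 -2.45 -0.01 0;-0 -0 0 0.15 -2.74 0.01 0;-0 -0 0 0.27 -3.02 0.03 0;-0 -0 0 0.41 -3.29 0.05 0;-0 -0 0 0.57 -3.54 0.08 0
```

{"name": "drive_tool", "arguments": {
  "commands": "0 0 0 -0.05 -0.3 -0.05 0;0 0 0 -0.1 -0.6 -0.05 0;0 0 0 -0.15 -0.9 -0.05 0;0 0 0 -0.15 -1.25 -0.05 0;0 0 0 -0.15 -1.55 -0.05 0;0 0 0 -0.1 -1.85 0 0;0 0 0 -0.05 -2.15 0 0;0 0 0 0.05 -2.45 0 0;0 0 0 0.15 -2.75 0 0;0 0 0 0.25 -3 0.05 0;0 0 0 0.4 -3.3 0.05 0;0 0 0 0.55 -3.55 0.1 0"
}}

```text
time: 10.05
tool_pos: [526.9, -104.6, 132.9]
tcp_rot: [180.0, -22.0, 25.6]
ft_force: [1.3, -2.6, -0.5]
finger_gap: 0.3
```

```bash
python3 s.py wrist:w4 >/dev/null; python3 - <<'E'
from m import *
import cv2
tipnow()
for d in (0,.05,.1): print(d,proj('w4',face(Q,[pol(47,d,32),pol(38,d,32),pol(38,d-2.0944,32),pol(51.5,-.023,7.5)])).round(0).tolist())
c=proj('w4',face(Q,[30,0,20]))[0].astype(int);print(c)
im=cv2.imread('pics/w4.png')[max(c[1]-120,0):c[1]+120,max(c[0]-160,0):c[0]+160];print(max(c[1]-120,0),max(c[0]-160,0))
cv2.imwrite('pics/w4c.png',cv2.resize(im,None,fx=2.5,fy=2.5,interpolation=cv2.INTER_CUBIC))
E
```

```text
tip face [-35.7  21.9  18. ] F [ 1.  -1.   0.6] t 10.1
0 [[376.0, 125.0], [376.0, 148.0], [449.0, 285.0], [371.0, 126.0]]
0.05 [[370.0, 125.0], [371.0, 148.0], [451.0, 281.0], [371.0, 126.0]]
0.1 [[364.0, 125.0], [366.0, 148.0], [453.0, 277.0], [371.0, 126.0]]
[370 170]
50 210
```

View pics/w4c.png

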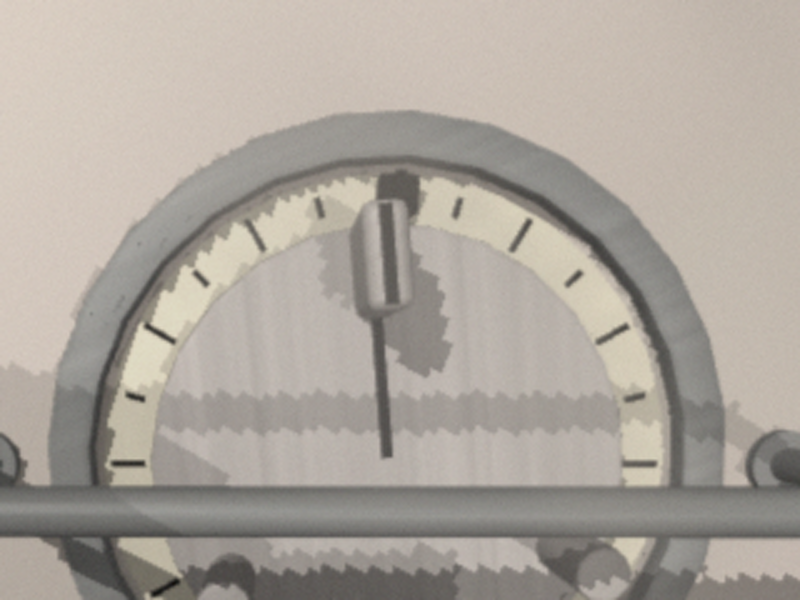

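Fin and pointer line are at (386,205)–(387,455) and the clip at (398,190), so the dial is still a few degrees short.

```bash
python3 - <<'E'
from m import *
px=lambda l:np.array(l)/2.5+[210,50]
uv=px([[398,190],[387,455],[378,322],[386,204],[392,300],[603,570]])
def mod(v):
    dx,dy,c,d=v;q=[Q[0]+dx,Q[1]+dy,Q[2]]
    return face(q,[pol(51.5,c,7.5),pol(6,d,8),pol(29,d,8),pol(47,d,32),pol(29,d,32),pol(38,d-2.0944,32)])
def fun(v):
    e=proj('w4',mod(v))-uv; e[1:3,1]*=0   # line ends: across only
    return e.ravel()
s=least_squares(fun,[0,0,0,0.08]);print(s.x.round(3),fun(s.x).round(1))
arc=lambda r0,a0,r1,a1,n:[(ra*np.cos(a),ra*np.sin(a)) for ra,a in zip(np.linspace(r0,r1,n),np.linspace(a0,a1,n))]
pb=sim([(-35.7,21.9)],2.3)
for a in (2.59,2.55,2.5,2.45,2.42):
    c=(42*np.cos(a),42*np.sin(a));print(a,np.round(c,1),sim(arc(42,2.59,42,a,10),pb)-pb)
E
```

```text
[-0.753  0.079 -0.018  0.096] [-0.   1.3 -0.6 -0.  -0.6 -0.  -0.6 -4.7  0.4  2.5  1.3  1.2]
2.59 [-35.8  22. ] 0.0
2.55 [-34.9  23.4] -0.034999999999999254
2.5 [-33.6  25.1] -0.0799999999999983
2.45 [-32.3  26.8] -0.11999999999999744
2.42 [-31.5  27.7] -0.1449999999999969
```

{"name": "drive_tool", "arguments": {
  "commands": "0 0 0 0.1 -0.16 0 0;0 0 0 0.2 -0.32 0.05 0;0 0 0 0.33 -0.48 0.05 0;0 0 0 0.33 -0.48 0.05 0;0 0 0 0.33 -0.48 0.05 0;0 0 0 0.1 -0.2 0 0;0 0 0 -0.3 0.4 0 0;0 0 0 -0.3 0.4 0 0"
}}

```text
time: 11.1
tool_pos: [526.0, -109.7, 131.6]
tcp_rot: [180.0, -22.0, 25.5]
ft_force: [0.5, -0.3, -0.5]
finger_gap: -0.1
```

```bash
python3 s.py wrist:w5 >/dev/null; python3 - <<'E'
from m import *
import cv2
tipnow()
c=proj('w5',face(Q,[30,0,20]))[0].astype(int)
o=[max(c[0]-110,0),max(c[1]-110,0)];print(o)
im=cv2.imread('pics/w5.png')[o[1]:o[1]+200,o[0]:o[0]+260]
cv2.imwrite('pics/w5c.png',cv2.resize(im,None,fx=3,fy=3,interpolation=cv2.INTER_CUBIC))
E
```

```text
tip face [-38.9  17.6  17.5] F [0.3 0.6 1.2] t 11.15
[np.int64(251), np.int64(52)]
```

View pics/w5c.png

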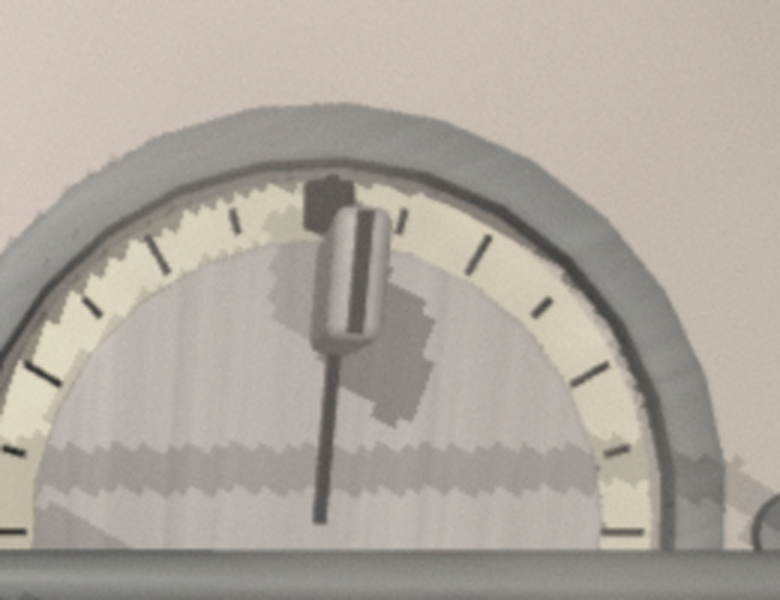

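Clip centre is at (329,203). The pointer line runs (320,520)–(334,355) and the fin top line (367,212)–(355,332). It may have overshot slightly, so I'll compute it.

```bash
python3 - <<'E'
from m import *
uv=np.array([[329,205],[320,520],[334,357],[367,212],[355,332]])/3+[251,52]
ticks=np.array([[614,533],[12,533]])/3+[251,52]
def mod(v):
    dx,dy,c,d=v;q=[Q[0]+dx,Q[1]+dy,Q[2]]
    return face(q,[pol(51.5,c,7.5),pol(6,d,8),pol(29,d,8),pol(47,d,32),pol(29,d,32)])
def fun(v,w=1):
    e=proj('w5',mod(v))-uv; e[1:3,1]*=0
    return e.ravel()
s=least_squares(fun,[0,0,0,0.0]);print(s.x.round(3),fun(s.x).round(1))
for d in (-.1,-.06,-.02):print(d,(proj('w5',mod([0,0,-.02,d]))-uv).round(1).tolist())
E
```

```text
[-1.438  0.031 -0.023 -0.078] [-0.   0.7 -0.  -0.  -0.1 -0.   0.3 -3.4 -0.2  2.8]
-0.1 [[1.0, -2.0], [1.6, -9.5], [2.5, -3.3], [4.5, -6.3], [3.0, -0.1]]
-0.06 [[1.0, -2.0], [1.1, -9.5], [0.1, -3.5], [-0.2, -6.7], [0.1, -0.4]]
-0.02 [[1.0, -2.0], [0.6, -9.5], [-2.3, -3.6], [-4.9, -6.9], [-2.7, -0.5]]
```

The pointer is at −0.078 rad and the clip at −0.023, a 2.6 mm overshoot. I'll nudge it back with the other peg, which can be reached from the same side.

```bash
python3 -c "
from m import *
rows([(-40,15,50),(-41,-12,50),(-41,-12,18),(-38,-18,18),(-36,-21.5,18),(-35.2,-22.6,18),(-34.4,-23.7,18),(-40,-15,18)])"
```

```text
0 -0 0 0.46 0.26 -3.22 0;0 -0 0 0.36 2.96 -3.24 0;0 -0 0 -0.19 2.96 -0.09 0;0 -0 0 0.1 3.56 -0.04 0;0 -0 0 0.3 3.91 -0 0;0 -0 0 0.38 4.02 0.01 0;0 -0 0 0.46 4.13 0.03 0;0 -0 0 -0.1 3.26 -0.07 0
```

{"name": "drive_tool", "arguments": {
  "commands": "0 0 0 0.45 0.25 -3.2 0;0 0 0 0.35 2.95 -3.2 0;0 0 0 0.35 2.95 -3.2 0;0 0 0 -0.2 2.95 -0.1 0;0 0 0 -0.2 2.95 -0.1 0;0 0 0 0.1 3.55 -0.05 0;0 0 0 0.3 3.9 0 0;0 0 0 0.4 4 0 0;0 0 0 0.46 4.13 0.05 0;0 0 0 0.46 4.13 0.05 0;0 0 0 0.46 4.13 0.05 0;0 0 0 -0.1 3.25 -0.05 0"
}}

```text
time: 12.65
tool_pos: [539.2, -139.5, 132.1]
tcp_rot: [179.9, -22.1, 25.5]
ft_force: [-0.4, -0.1, 0.9]
finger_gap: 0.2
```

```bash
python3 -c "
from m import *
tipnow();rows([(-42,-12,18),(-42,-5,50)])"
```

```text
tip face [-39.7 -15.3  18.1] F [-0.4 -0.1  0.9] t 12.65
0.1 -0.1 0 -0.22 -0.32 -0.03 0;0.1 -0.1 0 0.34 -1.02 -3.18 0
```

{"name": "drive_tool", "arguments": {
  "commands": "0 0 0 -0.2 -0.3 0 0;0 0 0 0.3 -1 -3.2 0;0 0 0 0.3 -1 -3.2 0;0 0 0 0.3 -1 -3.2 0"
}}

```text
time: 13.15
tool_pos: [526.5, -134.4, 162.7]
tcp_rot: [179.9, -22.1, 25.5]
ft_force: [0.7, -0.7, -0.1]
finger_gap: -0.2
```

```bash
python3 s.py wrist:w6 >/dev/null; python3 - <<'E'
from m import *
import cv2
tipnow()
c=proj('w6',face(Q,[30,0,20]))[0].astype(int)
o=[max(c[0]-130,0),max(c[1]-110,0)];print(o)
im=cv2.imread('pics/w6.png')[o[1]:o[1]+200,o[0]:o[0]+260]
cv2.imwrite('pics/w6c.png',cv2.resize(im,None,fx=3,fy=3,interpolation=cv2.INTER_CUBIC))
E
```

```text
tip face [-42.8  -4.9  49.5] F [0.8 0.6 0.2] t 13.2
[np.int64(182), np.int64(52)]
```

View pics/w6c.png

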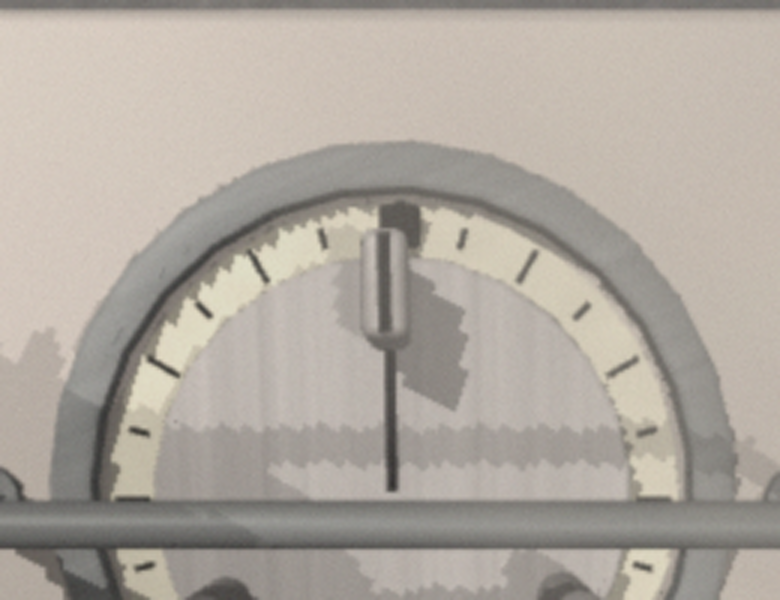

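Clip is at about (401,224). The pointer line is (392,490)–(390,352) and the fin top (384,232)–(385,330). Next I compute the error and plan the ring sweep.

```bash
python3 - <<'E'
from m import *
uv=np.array([[401,226],[392,490],[390,352],[384,232],[385,330]])/3+[182,52]
def mod(v):
    dx,dy,c,d=v;q=[Q[0]+dx,Q[1]+dy,Q[2]]
    return face(q,[pol(51.5,c,7.5),pol(6,d,8),pol(29,d,8),pol(47,d,32),pol(29,d,32)])
def fun(v):
    e=proj('w6',mod(v))-uv; e[1:3,1]*=0
    return e.ravel()
s=least_squares(fun,[0,0,0,0.0]);print(s.x.round(3),fun(s.x).round(1))
# tab sweep (mirror y -> clockwise sim), tab as box: radial 66-81, half 5
n=np.linspace(-1,1,41);e=np.r_[np.c_[11*n,7.5+0*n],np.c_[11*n,-7.5+0*n],np.c_[11+0*n,7.5*n],np.c_[-11+0*n,7.5*n]]
for al in np.arange(2.65,3.75,.1):
    p=e+pol(76,al,0)[:2];k=2.892
    while 1:
        u=np.array([np.cos(k),np.sin(k)]);a=p@u;b=p@np.array([-u[1],u[0]])
        if not ((abs(a-73.5)<7.5)&(abs(b)<5)).any():break
        k+=.005
    print(round(al,2),pol(76,al,0)[:2].round(1),'collar',round(k-np.pi+.65,3))
rows([(-60,36,55),(-67.6,37,50),(-67.6,37,16)])
E
```

```text
[-1.205 -0.314 -0.034  0.014] [-0.   0.3 -0.  -0.  -0.  -0.  -0.1 -2.5  0.2  2.3]
2.65 [-67.   35.9] collar 0.4
2.75 [-70.2  29. ] collar 0.445
2.85 [-72.8  21.8] collar 0.535
2.95 [-74.6  14.5] collar 0.445
3.05 [-75.7   7. ] collar 0.535
3.15 [-76.   -0.6] collar 0.4
3.25 [-75.6  -8.2] collar 0.4
3.35 [-74.4 -15.7] collar 0.4
3.45 [-72.4 -23.1] collar 0.4
3.55 [-69.7 -30.2] collar 0.4
3.65 [-66.4 -37. ] collar 0.4
0 -0 -0 -1.6 -4.09 -0.84 0;0 -0 -0 -2.43 -4.19 -0.48 0;0 -0 -0 -3.02 -4.19 2.86 0
```

It's now 2.3 mm off on the other side. One more calibrated clockwise nudge: interpolating the two earlier pushes gives a tip target of (−33.5, 25.1).

```bash
python3 -c "
from m import *
rows([(-42,13,50),(-42,13,18),(-38,19,18),(-35.7,21.9,18),(-34.5,23.6,18),(-33.5,25.1,18),(-41,15,18)])"
```

```text
0 -0 -0 0.09 -1.79 -0.04 0;0 -0 -0 -0.47 -1.79 3.11 0;0 -0 -0 -0.07 -2.39 3.18 0;0 -0 -0 0.15 -2.68 3.22 0;0 -0 -0 0.27 -2.85 3.24 0;0 -0 -0 0.37 -3 3.26 0;0 -0 -0 -0.37 -1.99 3.13 0
```

{"name": "drive_tool", "arguments": {
  "commands": "0 0 0 0.1 -1.8 0 0;0 0 0 -0.45 -1.8 3.1 0;0 0 0 -0.45 -1.8 3.1 0;0 0 0 -0.05 -2.4 3.2 0;0 0 0 0.15 -2.7 3.2 0;0 0 0 0.2 -2.75 3.25 0;0 0 0 0.27 -2.85 3.25 0;0 0 0 0.32 -2.93 3.25 0;0 0 0 0.37 -3 3.25 0;0 0 0 0.37 -3 3.25 0"
}}

```text
time: 14.45
tool_pos: [527.5, -100.6, 133.5]
tcp_rot: [180.0, -22.0, 25.5]
ft_force: [0.5, -2.0, -0.3]
finger_gap: -0.4
```

```bash
python3 - <<'E'
from m import *
tipnow()
rows([(-41,15,18),(-42,13,50)])
E
```

```text
tip face [-33.5  24.9  18.2] F [ 0.5 -2.  -0.3] t 14.45
0 -0 -0 -0.74 1 -0.11 0;0 -0 -0 -0.28 1.2 -3.28 0
```

{"name": "drive_tool", "arguments": {
  "commands": "0 0 0 -0.35 0.5 -0.05 0;0 0 0 -0.75 1 -0.1 0;0 0 0 -0.3 1.2 -3.3 0;0 0 0 -0.3 3 -3.3 0;0 0 0 -0.3 3 -3.3 0;0 0 0 -0.3 3 -3.3 0"
}}

```text
time: 15.2
tool_pos: [526.0, -133.9, 162.1]
tcp_rot: [-179.9, -22.0, 25.4]
ft_force: [-0.1, 0.3, 0.1]
finger_gap: -0.0
```

```bash
python3 s.py wrist:w7 >/dev/null; python3 - <<'E'
from m import *
import cv2
tipnow()
c=proj('w7',face(Q,[30,0,20]))[0].astype(int)
o=[max(c[0]-130,0),max(c[1]-110,0)];print(o)
im=cv2.imread('pics/w7.png')[o[1]:o[1]+200,o[0]:o[0]+260]
cv2.imwrite('pics/w7c.png',cv2.resize(im,None,fx=3,fy=3,interpolation=cv2.INTER_CUBIC))
E
```

```text
tip face [-42.8  -4.2  49.4] F [0.6 0.7 0. ] t 15.25
[np.int64(183), np.int64(51)]
```

View pics/w7c.png

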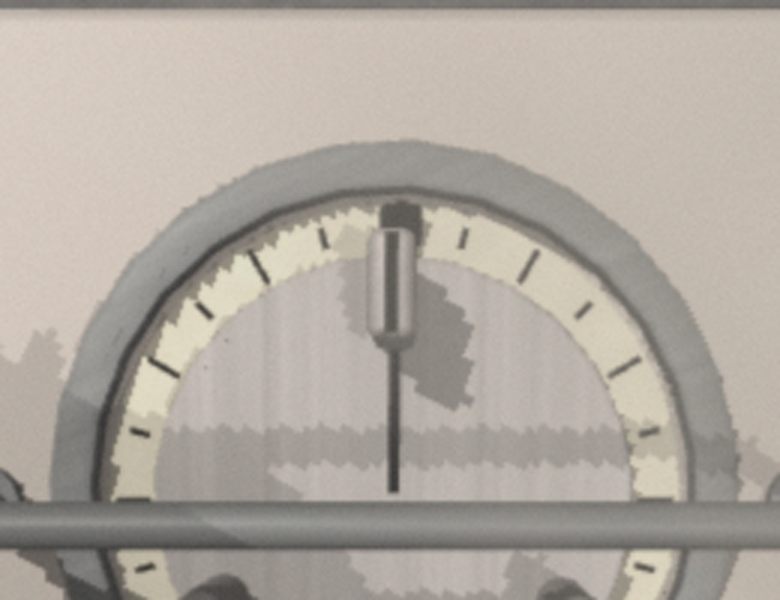

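Pointer line is at x≈393 and the clip at 401, at about 5 px/mm. That's about 1.5 mm off, inside the 4 mm tolerance. Now the lock ring.

```bash
cat > t.py <<'E'
from m import *
A=np.arange(2.65,3.90,.01);n=np.linspace(-1,1,41);e=np.r_[np.c_[11*n,7.5+0*n],np.c_[11*n,-7.5+0*n],np.c_[11+0*n,7.5*n],np.c_[-11+0*n,7.5*n]]
k=2.892;K=[]
for al in A:
    p=e+pol(75,al,0)[:2]
    while 1:
        u=np.array([np.cos(k),np.sin(k)]);a=p@u;b=p@np.array([-u[1],u[0]])
        if not ((abs(a-73.5)<7.5)&(abs(b)<5)).any():break
        k+=.002
    K.append(k-np.pi+.65)
K=np.array(K)
def al(c): return A[np.searchsorted(K,c)]
E
python3 - <<'E'
from t import *
tipnow();print([(c,round(al(c),2),pol(75,al(c),0)[:2].round(1)) for c in (.41,.6,.9,1.2,1.25,1.29)])
rows([(-60,36,55),(-66,39,50),(-66,39,16)])
E
```

```text
tip face [-42.8  -4.2  49.4] F [0.6 0.7 0. ] t 15.25
[(0.41, np.float64(2.71), array([-68.1,  31.4])), (0.6, np.float64(2.92), array([-73.2,  16.5])), (0.9, np.float64(3.2), array([-74.9,  -4.4])), (1.2, np.float64(3.46), array([-71.2, -23.5])), (1.25, np.float64(3.51), array([-70., -27.])), (1.29, np.float64(3.55), array([-68.8, -29.8]))]
-0 0 -0 -1.6 -4.03 -0.85 0;-0 0 -0 -2.28 -4.33 -0.46 0;-0 0 -0 -2.87 -4.32 2.89 0
```

{"name": "drive_tool", "arguments": {
  "commands": "0 0 0 -1.6 -4 -0.85 0;0 0 0 -2.3 -4.3 -0.5 0;0 0 0 -2.3 -4.3 -0.5 0;0 0 0 -2.6 -4.3 1.2 0;0 0 0 -2.85 -4.3 2.9 0;0 0 0 -2.85 -4.3 2.9 0;0 0 0 -2.85 -4.3 2.9 0"
}}

```text
time: 16.12
tool_pos: [494.0, -101.9, 125.2]
tcp_rot: [-180.0, -22.0, 25.5]
ft_force: [0.9, -1.0, 0.5]
finger_gap: -0.3
```

```bash
python3 - <<'E'
from t import *
tipnow();P=[(*pol(75,a,0)[:2],16) for a in np.linspace(2.68,3.14,12)];rows(P)
E
```

```text
tip face [-65.4  38.2  16.5] F [ 0.9 -1.   0.5] t 16.125
-0 -0 -0 -0.18 0.48 0.02 0;-0 -0 -0 -0.32 0.76 -0 0;-0 -0 -0 -0.44 1.05 -0.03 0;-0 -0 -0 -0.54 1.34 -0.04 0;-0 -0 -0 -0.64 1.64 -0.06 0;-0 -0 -0 -0.72 1.94 -0.08 0;-0 -0 -0 -0.79 2.25 -0.09 0;-0 -0 -0 -0.85 2.56 -0.1 0;-0 -0 -0 -0.9 2.87 -0.11 0;-0 -0 -0 -0.93 3.18 -0.11 0;-0 -0 -0 -0.95 3.49 -0.12 0;-0 -0 -0 -0.96 3.81 -0.12 0
```

{"name": "drive_tool", "arguments": {
  "commands": "0 0 0 -0.2 0.5 0 0;0 0 0 -0.3 0.75 0 0;0 0 0 -0.45 1.05 -0.05 0;0 0 0 -0.55 1.35 -0.05 0;0 0 0 -0.65 1.65 -0.05 0;0 0 0 -0.7 1.95 -0.1 0;0 0 0 -0.8 2.25 -0.1 0;0 0 0 -0.85 2.55 -0.1 0;0 0 0 -0.9 2.85 -0.1 0;0 0 0 -0.95 3.2 -0.1 0;0 0 0 -0.95 3.5 -0.1 0;0 0 0 -0.95 3.8 -0.1 0"
}}

```text
time: 17.62
tool_pos: [502.1, -140.3, 122.5]
tcp_rot: [-180.0, -22.0, 25.5]
ft_force: [0.1, 2.2, 0.7]
finger_gap: -0.2
```

```bash
python3 - <<'E'
from t import *
tipnow();P=[(*pol(75,a,0)[:2],16) for a in np.linspace(3.18,3.48,10)];rows(P)
E
```

```text
tip face [-75.    0.   15.8] F [0.1 2.2 0.7] t 17.625
-0 0 -0 0.01 0.29 -0.02 0;-0 0 -0 0.02 0.54 -0.02 0;-0 0 -0 0.04 0.79 -0.02 0;-0 0 -0 0.07 1.04 -0.01 0;-0 0 -0 0.11 1.28 -0.01 0;-0 0 -0 0.16 1.53 0 0;-0 0 -0 0.21 1.77 0.01 0;-0 0 -0 0.27 2.01 0.02 0;-0 0 -0 0.34 2.25 0.04 0;-0 0 -0 0.42 2.49 0.05 0
```

{"name": "drive_tool", "arguments": {
  "commands": "0 0 0 0 0.3 0 0;0 0 0 0 0.55 0 0;0 0 0 0.05 0.8 0 0;0 0 0 0.05 1.05 0 0;0 0 0 0.1 1.3 0 0;0 0 0 0.15 1.55 0 0;0 0 0 0.2 1.75 0 0;0 0 0 0.25 2 0 0;0 0 0 0.35 2.25 0.05 0;0 0 0 0.4 2.5 0.05 0;0 0 0 0.4 2.5 0.05 0"
}}

```text
time: 19.0
tool_pos: [516.5, -161.5, 123.5]
tcp_rot: [-180.0, -22.0, 25.4]
ft_force: [-0.4, 1.3, 1.2]
finger_gap: 0.4
```

```bash
python3 - <<'E'
from t import *
tipnow();P=[(*pol(75,a,0)[:2],16) for a in np.arange(3.48,3.60,.01)];rows(P)
E
```

```text
tip face [-71.  -25.3  16. ] F [-0.4  1.3  1.2] t 19.0
-0 0 -0 0.02 -0.04 0 0;-0 0 -0 0.05 0.03 0.01 0;-0 0 -0 0.07 0.1 0.01 0;-0 0 -0 0.1 0.17 0.01 0;-0 0 -0 0.12 0.24 0.02 0;-0 0 -0 0.15 0.31 0.02 0;-0 0 -0 0.18 0.38 0.03 0;-0 0 -0 0.21 0.45 0.03 0;-0 0 -0 0.24 0.52 0.04 0;-0 0 -0 0.27 0.59 0.04 0;-0 0 -0 0.3 0.66 0.05 0;-0 0 -0 0.33 0.72 0.06 0;-0 0 -0 0.36 0.79 0.06 0
```

{"name": "drive_tool", "arguments": {
  "commands": "0 0 0 0.05 0.1 0 0;0 0 0 0.1 0.2 0 0;0 0 0 0.15 0.3 0 0;0 0 0 0.15 0.3 0 0"
}}

```text
time: 19.5
tool_pos: [519.0, -163.6, 124.0]
tcp_rot: [-180.0, -22.0, 25.4]
ft_force: [-0.2, 1.5, -0.5]
finger_gap: -0.2
```

{"name": "drive_tool", "arguments": {
  "commands": "0 0 0 0.05 0.08 0 0;0 0 0 0.05 0.15 0 0;0 0 0 0.05 0.15 0 0"
}}

```text
time: 19.88
tool_pos: [519.9, -164.4, 124.0]
tcp_rot: [-179.9, -22.0, 25.4]
ft_force: [-2.2, 4.6, 1.0]
finger_gap: -0.1
```

{"name": "drive_tool", "arguments": {
  "commands": "0 0 0 0.05 0.08 0 0;0 0 0 0.05 0.15 0 0;0 0 0 0.05 0.15 0 0"
}}

```text
time: 20.25
tool_pos: [520.4, -164.7, 123.7]
tcp_rot: [-179.8, -21.9, 25.4]
ft_force: [-4.3, 6.8, 3.5]
finger_gap: -0.2
```

Force rises to about 9 N with no further travel, so the ring is at its stop. Backing off, lifting away and looking.

{"name": "drive_tool", "arguments": {
  "commands": "0 0 0 -0.1 -0.3 0 0;0 0 0 -0.4 -1.2 0 0;0 0 0 -0.4 -1.2 -3 0;0 0 0 -3 -1.2 -7 0;0 0 0 -3 -1.2 -9 0;0 0 0 -3 -1.2 -9 0;0 0 0 -3 -1.2 -9 0"
}}

```text
time: 21.12
tool_pos: [459.8, -180.4, 195.4]
tcp_rot: [-179.8, -21.9, 25.4]
ft_force: [-0.7, 0.8, 0.5]
finger_gap: 0.2
```

```bash
python3 s.py wrist:w8 top:t2 >/dev/null; python3 - <<'E'
from m import *
import cv2
tipnow()
c=proj('w8',face(Q,[0,0,20]))[0].astype(int)
o=[max(c[0]-130,0),max(c[1]-110,0)];print(o)
im=cv2.imread('pics/w8.png')[o[1]:o[1]+200,o[0]:o[0]+260]
cv2.imwrite('pics/w8c.png',cv2.resize(im,None,fx=3,fy=3,interpolation=cv2.INTER_CUBIC))
for k in (1.2,1.25,1.3):print(k,((proj('w8',face(Q,[pol(74.5,np.pi-.65+k,26)]))-o)*3).round(0))
a,b=[cv2.imread(f'pics/{f}.png').astype(int) for f in('t1','t2')]
for n,(x,y) in dict(bangle=(302,223),inc=(423,171),horn=(495,305),jar=(135,197),dish=(134,281)).items():print(n,abs(a-b)[y-25:y+25,x-22:x+22].mean().round(1))
E
```

```text
tip face [-114.1  -17.1   98. ] F [ 0.8 -0.2  0.5] t 21.225
[np.int64(166), 0]
1.2 [[565. 607.]]
1.25 [[579. 597.]]
1.3 [[593. 588.]]
bangle 3.8
inc 2.3
horn 32.3
jar 2.3
dish 2.5
```

View pics/w8c.png

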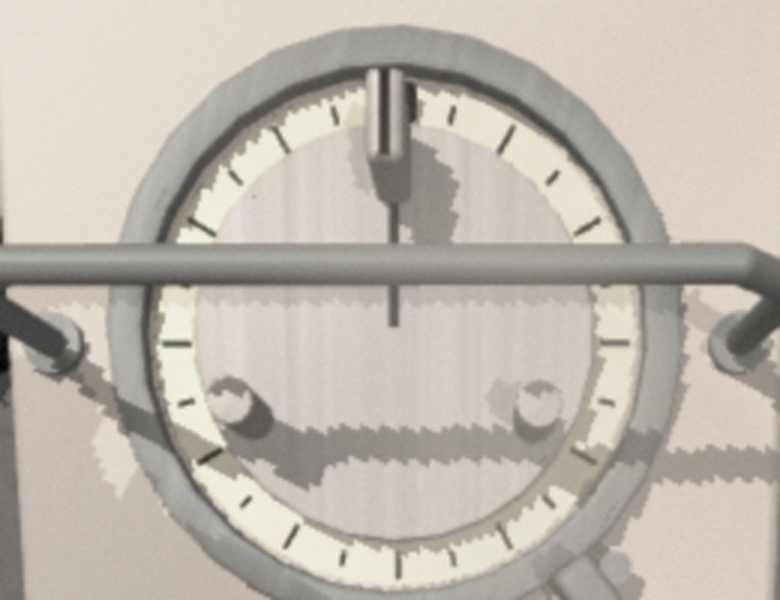

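The pointer line hasn't moved (x≈393) and the tab at (585,580) is against the stop stud at (612,567). Bangle, incense, jar and dish pixels are unchanged. The shoehorn patch differs, most likely from the arm's shadow, and I'll check that before handing in.

```bash
python3 - <<'E'
import cv2
im=[cv2.imread(f'pics/{f}.png')[230:380,420:570] for f in('t1','t2')]
cv2.imwrite('pics/horn.png',cv2.resize(cv2.hconcat(im),None,fx=2,fy=2))
E
```

```text
(no output)
```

View pics/horn.png

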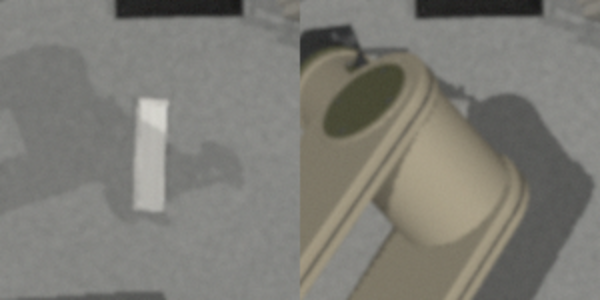

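```bash
python3 -c "
from bench import r
print(r.hand_in(), r.sense()['ft_force'])"
```

```text
the job is handed in; nothing more can be done
the job is handed in; nothing more can be done
```

I turned the dial to the clip, swung the lock ring to its stop, and handed the job in at about 21 s of the 64 s allowed. No verdict was reported.

- **Dial:** I pushed it clockwise with closed fingers, first on the fin and then on a peg, staying on the user's side of the hoop. It overshot the clip by 2.6 mm. The correction went 2.3 mm too far the other way, and a second nudge brought it in. The last pictures put the pointer about 1.5 mm from the clip (4 mm allowed), and it didn't move during the ring sweep. That figure is read off the image by eye; I did not refit it.
- **Lock ring:** It started at about 0.4 rad, not at the open-circle mark. I pushed the tab round until the force rose to about 9 N with no further travel. The last picture shows the tab against the stop stud, at about 1.25–1.3 rad (1.23 needed).
- **Forces:** Wrist readings during the dial pushes were about 3 N or less, and the stop press was the highest I read.
- **Other objects:** The bangle, incense holder, jar and dish look the same in the before and after top views. The arm hid the shoehorn in the last top view, so I couldn't check it. The gripper and fingers never went down near it.
- **At hand-in:** The gripper was clear of the console with a wrist force of about 1 N.

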